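# Flip the hex key and tighten the stiff clamp screw

### The job

The screw of the clamp stand was run in with the long arm of the big hex key in its socket and is now too stiff for that. Draw the key out without turning the screw, flip it round and push its short arm well home into the socket, then use the long arm as a lever to tighten the screw clockwise (as seen from the robot) until it comes up against its stop. Leave the key in the screw.

Things in the scene. Friction and masses are not known exactly. Their poses are not given: they have to be found in the camera images.
- hex_key_large: big steel L-shaped hex key, 16 mm across flats, 220 g. Origin: where the arms' centre lines meet at the bend; +x along the long arm (145 mm to its end), +y along the short arm (75 mm). Upright flats: pinch it from above. Starts with the long arm 37 mm deep in the socket, bend towards the robot and sagging about 4 deg, short arm to the left. Balances 45 mm along the long arm. Not the small key.
- screw_socket (a point): centre of the mouth of the hexagon socket in the screw's round steel head (48 mm diameter). Axis level, 150 mm above the bench; +x points into the socket, away from the robot. Flared mouth 30 mm across flats, narrowing in 10 mm to 17 mm, bottom 38 mm in; corners straight up and down at the start. With the short arm fully in, the key's origin is 37 mm in front of this point, on the axis.
- clamp_screw (a joint): turn of the screw, rad: 0 at the start, grows clockwise as the robot sees it (a key arm sticking out to the right goes down), stop at 0.5. Stiff: takes 0.4 N m (5 N pushed down 80 mm out on the key's arm); stays where left. The key has about 0.25 rad of play in the socket, so its arm drops that much farther than the screw turns.
- clamp_stand: fixed grey stand: foot 130 x 90 mm, pillar 36 mm wide, dark vice body 44 mm wide, 183 mm high in all, a black round sample clamped on top. Origin on the bench under the middle of the foot; +x along the screw's axis, away from the robot; the socket's mouth is 75 mm along -x and 150 mm up.

How it is judged:
By the outcome, as a careful person would: the job done as asked, in the order asked, and still so for the second after the job is handed in, with the robot touching nothing.
It also fails if it takes over 56 s, if anything falls off the work surface, if the arm or the gripper's body presses on something with over 40 N, if the wrist force passes 120 N, or if a joint passes its speed limit or range.

### The arm

A 7-joint arm with a two-finger parallel gripper is mounted at the origin on a cart in front of the work surface, level with it; the furniture and walls round the work are solid. World frame = base frame: x ahead of the robot, y to its left, z up, the work surface at z = 0. Lengths are in m, angles in rad, forces in N, time in s.
With the tool pointing down it reaches from about 0.4 to 0.875 m from the base axis. Payload 19.3 kg.
Tool frame: the origin (TCP) lies at the very end of the fingers, on their centre line; the grasp point (between the pads) lies 19 mm behind it; z points along the fingers, y is the direction in which the jaws open and shut (so a half turn about z gives the same grasp; the last joint's range is limited). The gripper opens to 85 mm and grips with 20 to 120 N. Pads are 22 mm wide; open, the fingers measure 114 mm over their backs; the gripper's body (76 mm by 85 mm) begins 54 mm behind the grasp point. The pads swing forward as they close: fully open they stand 13 mm farther back than shut.
Start: joints at [-1.304, 0.521, -0.036, 1.599, 0.021, 1.021, -0.113], TCP at [0.207, 0.59, 0.231] pointing down, gripper open.
Joint ranges: [-2.91, 2.91], [-0.3, 2.13], [-1.5, 1.42], [0.17, 2.43], [-1.26, 4.41], [0.16, 1.93], [-2.52, 2.52]. Speed limits (rad/s): [1.89, 1.89, 2.39, 2.39, 3.01, 3.01, 3.01].

### API

Orientations are given as [roll, pitch, yaw] about the fixed x, y, z axes, in that order (R = Rz(yaw) Ry(pitch) Rx(roll)).
In Python, from workcell import bot, grab_frame, calibration, workorder gives the robot as it stands.
- The arm moves only by the tool move_arm, never from a script. Its arguments are lists of equal length, an entry for each row: "jaw": the closure in counts, from 0 (fully open) to 255 (shut); "dp": the shift along the tool's x, y, z in units of 800 mm (1.0 is 800 mm), a list of three; "rotation": the turn, a rotation vector about the tool's x, y, z in units of pi rad (1.0 is pi rad), a list of three. In form: {"jaw": [jaw, ...], "dp": [[dx, dy, dz], ...], "rotation": [[rx, ry, rz], ...]}. A call has 1 to 10 rows; each row shifts and turns the commanded pose from where the row before left it, along the tool's axes as they then stand; what a row does not reach is not made up. A row lasts 1/8 s, in which the tool goes at most 62.5 mm and 10.7 degrees, less where a joint would pass 70% of its speed; a pose out of reach is approached as far as the arm can. A call with a number of a shift or a turn outside -1 to 1 is refused whole. A call with a gripper value outside its range is refused whole. The fingers move at their own pace and stop on an object; "squeeze" is the grip in N (left out, the last holds). Time passes only in rows, so rows that do not move let the fingers close. It gives the time, the measured TCP pose, the force and the opening at its end, in the units of the state.
- bot.observe(): the state, without advancing time (a new reading comes with each control period).
- grab_frame(name): name is "scene" or "top"; returns the picture (480x640x3 uint8, blue, green, red); there is no depth.
- calibration(name): a dict with "camera_matrix" (3x3 intrinsics, pixels), "T" (4x4, takes a point from camera to world coordinates). Camera axes: x right, y down, z forward; pixel columns grow to the right and rows downward; lengths in m; the calibration is good to about 2 mm. A picture is of the moment at which its call begins. calibration takes no time and is no camera call.
- workorder.job_done(): hands the job in, once; it reports no verdict.
The state is a dict: "clock": time; "qpos": joint angles; "qd": joint speeds; "joint_efforts": joint torques, N m; "position": TCP position; "tool_rot": TCP orientation; "force": force on the tool from outside, world axes, zero at the start; "moment": the same for the moment, N m; "grip_width": finger opening in m.
Only numpy, scipy, OpenCV 4.12 (cv2) and the standard library are available. Lean on these libraries where they do the work, as an engineer would, in place of code of your own. Each camera call takes 0.05 s, during which the arm holds its last target. There are 200 camera calls.

## Working session

There is one attempt and no reset: what is moved stays moved. The work goes in short steps, Python scripts to look and compute and a tool call to move; the robot and the scene stay as the last step left them, time stands still between calls to the robot, and variables do not carry over. Pictures are saved under pics/ and viewed, about 8 in all and at most 12, crops included, and the job is handed in when it is done.

Besides the shell and the picture viewer there is one more tool, called after "Request:" as name(argument=value, ...) on one line, values as JSON. move_arm: Moves the arm, as the interface text tells. Shifts and turns lie within -1 to 1; 1 stands for 800 mm of shift or pi rad of turn. Its arguments: {"type":"object","properties":{"jaw":{"type":"array","items":{"type":"number"}},"dp":{"type":"array","items":{"type":"array","items":{"type":"number","minimum":-1,"maximum":1}}},"rotation":{"type":"array","items":{"type":"array","items":{"type":"number","minimum":-1,"maximum":1}}},"squeeze":{"type":"number"}},"required":["jaw","dp","rotation"]}

```bash
mkdir -p pics; ls; python3 - <<'E'
from workcell import bot, grab_frame, calibration
import cv2,numpy as np
print(bot.observe())
for n in("scene","top"):
    cv2.imwrite(f"pics/{n}0.png",grab_frame(n)); c=calibration(n); print(n,np.round(c["camera_matrix"],1).tolist(),np.round(c["T"],4).tolist())
a=cv2.imread("pics/scene0.png");b=cv2.imread("pics/top0.png")
E
```

```text
pics
{'clock': 0.0, 'qpos': array([-1.30419944,  0.5220041 , -0.03632573,  1.60002142,  0.02120351,
        1.02109964, -0.11281467]), 'qd': array([-5.75370871e-06,  1.00874712e-04, -3.93331054e-04,  1.36652289e-03,
        1.08529015e-04,  1.23644230e-03,  7.89874995e-04]), 'joint_efforts': array([-1.53287678e-03, -9.27125001e+01,  1.97875321e+00, -3.69916821e+01,
        1.76579825e-02,  8.36444960e-03, -2.35725798e-05]), 'position': array([0.20646403, 0.58954562, 0.23072713]), 'tool_rot': array([-3.14044853e+00,  8.64541688e-05,  2.80477180e+00]), 'force': array([0.24560697, 0.05255271, 0.31096193]), 'moment': array([-0.01701739,  0.00478966, -0.04090871]), 'grip_width': 0.08551237444275377}
scene [[520.3, 0.0, 323.6], [0.0, 520.3, 235.1], [0.0, 0.0, 1.0]] [[-0.4774, -0.6249, 0.6177, 0.1265], [-0.8785, 0.3511, -0.3239, 0.0859], [-0.0145, -0.6973, -0.7166, 0.7215], [0.0, 0.0, 0.0, 1.0]]
top [[551.9, 0.0, 323.0], [0.0, 551.9, 239.4], [0.0, 0.0, 1.0]] [[-0.0083, -0.9993, 0.0374, 0.5982], [-0.9998, 0.0076, -0.0183, -0.1661], [0.018, -0.0376, -0.9991, 0.9822], [0.0, 0.0, 0.0, 1.0]]
```

View pics/scene0.png

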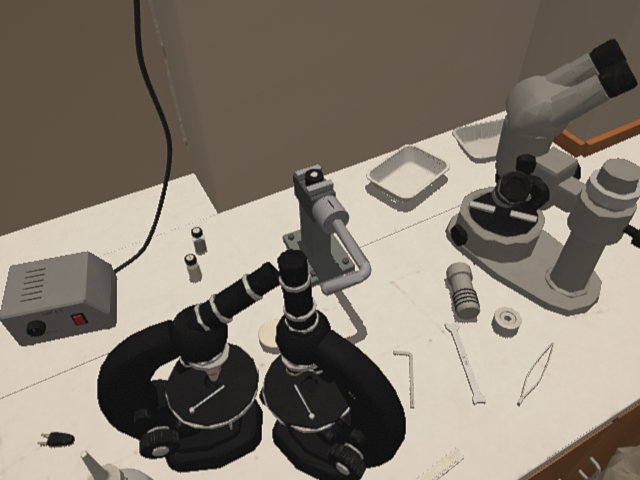

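View pics/top0.png

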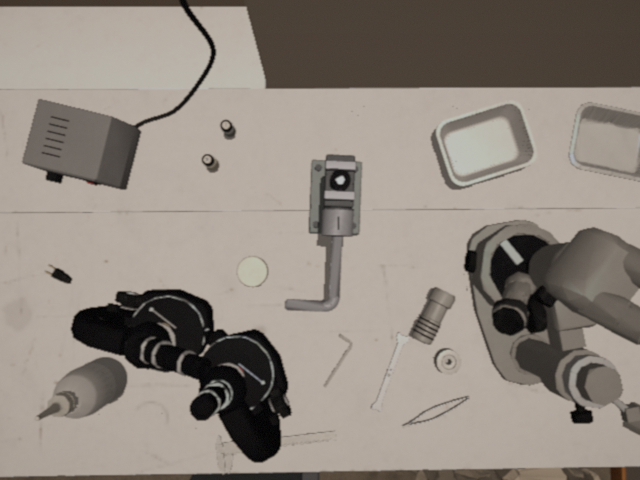

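The top view shows the stand at about (337,195), the screw head front at (337,236), the key's bend at (335,303) and its short arm end at (287,304). The scene view shows the bend at about (365,275) and the head at (332,208). Next I'll enlarge both.

```bash
python3 - <<'E'
import cv2,numpy as np
a=cv2.imread("pics/scene0.png")[150:310,270:400];b=cv2.imread("pics/top0.png")[150:320,275:375]
f=lambda i,s:cv2.resize(i,None,fx=s,fy=s,interpolation=cv2.INTER_CUBIC)
A=f(a,3.5);B=f(b,3.29); h=min(len(A),len(B)); cv2.imwrite("pics/c0.png",np.hstack([A[:h],B[:h]])); print(A.shape,B.shape)
E
```

```text
(560, 455, 3) (559, 329, 3)
```

View pics/c0.png

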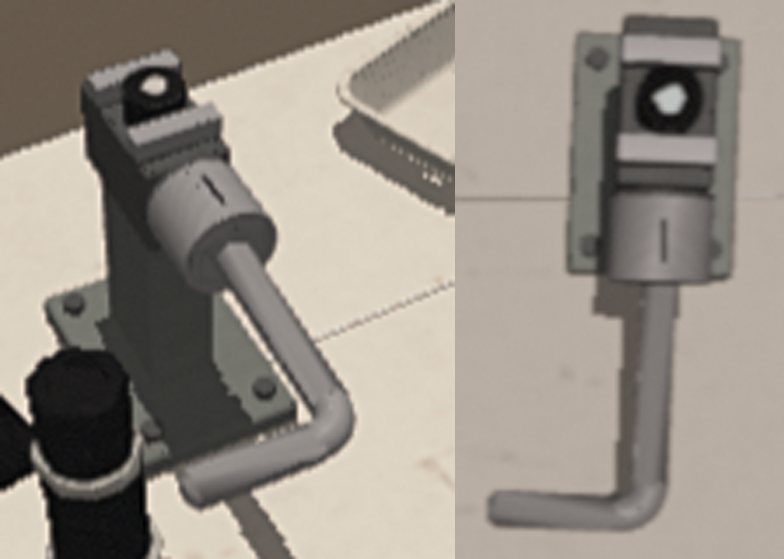

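```bash
cat > h.py <<'E'
from workcell import bot, grab_frame, calibration
import cv2,numpy as np
from scipy.spatial.transform import Rotation as R
C={n:calibration(n) for n in("scene","top")}
def ray(n,p):
    c=C[n];d=np.linalg.inv(c["camera_matrix"])@[p[0],p[1],1];T=np.array(c["T"]);d=T[:3,:3]@d
    return T[:3,3],d/np.linalg.norm(d)
def tri(s,t):
    A=0;b=0;rs=[ray("scene",s),ray("top",t)]
    for o,d in rs:
        M=np.eye(3)-np.outer(d,d);A=A+M;b=b+M@o
    x=np.linalg.solve(A,b);return x,max(np.linalg.norm((np.eye(3)-np.outer(d,d))@(x-o)) for o,d in rs)
def atz(n,p,z):
    o,d=ray(n,p);return o+d*(z-o[2])/d[2]
def proj(n,X):
    c=C[n];T=np.linalg.inv(c["T"]);v=c["camera_matrix"]@(T[:3,:3]@X+T[:3,3]);return v[:2]/v[2]
E
python3 - <<'E'
from h import *
S=lambda x,y:(270+x/3.5,150+y/3.5)
T=lambda x,y:(275+(x-455)/3.29,150+y/3.29)
for n,s,t in [("face",S(234,248),T(660,283)),("bend",S(344,426),T(650,513)),("tip",S(193,487),T(490,507)),("sample",S(154,86),T(669,100))]:
    x,e=tri(s,t);print(n,x.round(4),round(e,4))
print("foot",[atz("top",T(*p),.008).round(4) for p in [(577,33),(741,40),(568,272),(732,278)]])
print("head edges",[atz("top",T(*p),.15).round(4) for p in[(616,195),(714,197),(609,280),(711,283)]])
print("arm",[atz("top",T(*p),.15).round(4) for p in[(661,300),(652,470)]])
E
```

```text
face [ 0.6339 -0.2034  0.1531] 0.0006
bend [ 0.5287 -0.1974  0.1422] 0.0004
tip [ 0.5314 -0.1254  0.1431] 0.0015
sample [ 0.713  -0.2062  0.1888] 0.0002
foot [array([ 0.7759, -0.1657,  0.008 ]), array([ 0.7716, -0.2543,  0.008 ]), array([ 0.6468, -0.1599,  0.008 ]), array([ 0.6429, -0.2481,  0.008 ])]
head edges [array([ 0.675 , -0.1832,  0.15  ]), array([ 0.6737, -0.2283,  0.15  ]), array([ 0.6359, -0.1796,  0.15  ]), array([ 0.6341, -0.2265,  0.15  ])]
arm [array([ 0.6265, -0.2034,  0.15  ]), array([ 0.5488, -0.1986,  0.15  ])]
```

```bash
python3 - <<'E'
from h import *
for s in[(293,255),(268,270)]:
  for t in[(205,403),(145,345),(210,375),(262,450)]:
    x,e=tri(s,t);print(s,t,x.round(3),round(e,3))
E
```

```text
(293, 255) (205, 403) [ 0.438 -0.043  0.35 ] 0.0
(293, 255) (145, 345) [ 0.478 -0.012  0.339] 0.046
(293, 255) (210, 375) [ 0.462 -0.048  0.324] 0.005
(293, 255) (262, 450) [ 0.406 -0.073  0.372] 0.039
(268, 270) (205, 403) [ 0.439 -0.029  0.335] 0.012
(268, 270) (145, 345) [0.482 0.004 0.316] 0.035
(268, 270) (210, 375) [ 0.464 -0.033  0.307] 0.008
(268, 270) (262, 450) [ 0.405 -0.06   0.365] 0.051
```

Request:
move_arm(jaw=[0, 0, 0, 0], dp=[[0, 0, -0.055], [0, 0, -0.055], [0, 0, -0.055], [0, 0, -0.055]], rotation=[[0, 0, 0], [0, 0, 0], [0, 0, -0.0465], [0, 0, -0.0465]])

```text
clock: 0.6
position: [0.2064, 0.5896, 0.4085]
tool_rot: [-3.141, -0.0, 3.102]
force: [1.1, 0.8, -0.4]
grip_width: 0.0852
```

Request:
move_arm(jaw=[0, 0, 0, 0, 0, 0, 0, 0, 0, 0], dp=[[-0.028, -0.0426, 0], [-0.028, -0.0426, 0], [-0.028, -0.0426, 0], [-0.028, -0.0426, 0], [-0.028, -0.0426, 0], [-0.028, -0.0426, 0], [-0.028, -0.0426, 0], [-0.028, -0.0426, 0], [-0.028, -0.0426, 0], [-0.028, -0.0426, 0]], rotation=[[0, 0, 0], [0, 0, 0], [0, 0, 0], [0, 0, 0], [0, 0, 0], [0, 0, 0], [0, 0, 0], [0, 0, 0], [0, 0, 0], [0, 0, 0]])

```text
clock: 1.85
position: [0.4156, 0.2381, 0.4072]
tool_rot: [-3.141, -0.0, 3.097]
force: [1.5, 0.7, 0.4]
grip_width: 0.0853
```

Request:
move_arm(jaw=[0, 0, 0, 0, 0, 0, 0, 0, 0, 0], dp=[[-0.028, -0.0426, 0], [-0.028, -0.0426, 0], [-0.028, -0.0426, 0], [-0.028, -0.0426, 0], [-0.013, -0.046, 0], [-0.013, -0.046, 0], [-0.013, -0.046, 0], [-0.013, -0.046, 0], [-0.013, -0.046, 0], [-0.013, -0.046, 0]], rotation=[[0, 0, 0], [0, 0, 0], [0, 0, 0], [0, 0, 0], [0, 0, 0], [0, 0, 0], [0, 0, 0], [0, 0, 0], [0, 0, 0], [0, 0, 0]])

```text
clock: 3.1
position: [0.5511, -0.1253, 0.4071]
tool_rot: [3.142, -0.0, 3.097]
force: [0.6, 0.7, -0.4]
grip_width: 0.0856
```

```bash
cat >> h.py <<'E'
A=np.array([.9989,-.046,0]);L=np.array([.046,.9989,0]);M=np.array([.6342,-.2035,.150])
def to(x,yaw=None,n=1):
    s=bot.observe();Rw=R.from_euler("xyz",s["tool_rot"])
    print("pos",s["position"].round(4),"rot",s["tool_rot"].round(3),"F",s["force"].round(1),"M",s["moment"].round(2),"w",round(s["grip_width"],4),"t",round(s["clock"],2),"q",s["qpos"].round(2))
    if x is not None:
        d=Rw.inv().apply(np.array(x)-s["position"]);print("dp/n",(d/.8/n).round(4),"mm",(d*1000).round(1))
    if yaw is not None: 
        t=Rw.inv()*R.from_euler("xyz",[np.pi,0,yaw]);print("rot/n",(t.as_rotvec()/np.pi/n).round(4))
E
python3 -c "
from h import *
O=np.array([.5285,-.1977,.1425]);g=O+.045*A;print(g)
to([g[0],g[1],.30],3.0956)"
```

```text
[ 0.5734505 -0.19977    0.1425   ]
pos [ 0.5511 -0.1253  0.4071] rot [ 3.142 -0.     3.097] F [ 0.6  0.7 -0.4] M [ 0.03 -0.07  0.03] w 0.0856 t 3.1 q [-0.17  0.3   0.4   1.52 -0.12  1.34  1.76]
dp/n [-0.0321 -0.0918  0.1338] mm [-25.7 -73.4 107.1]
rot/n [ 0.     -0.0001  0.0005]
```

Request:
move_arm(jaw=[0, 0, 0, 0, 0, 0, 0], dp=[[-0.0054, -0.0153, 0.0431], [-0.0054, -0.0153, 0.0431], [-0.0054, -0.0153, 0.0431], [-0.0054, -0.0153, 0.0431], [-0.0054, -0.0153, 0.0431], [-0.0054, -0.0153, 0.0431], [0, 0, 0]], rotation=[[0, 0, 0], [0, 0, 0], [0, 0, 0], [0, 0, 0], [0, 0, 0], [0, 0, 0], [0, 0, 0]])

```text
clock: 3.98
position: [0.5723, -0.199, 0.1983]
tool_rot: [3.141, -0.004, 3.096]
force: [-0.3, 0.2, 0.3]
grip_width: 0.0856
```

```bash
python3 -c "
from h import *
to([.5735,-.1998,.127],3.0956)
a=grab_frame('scene')[140:300,250:400];b=grab_frame('top')[150:310,260:410]
cv2.imwrite('pics/c1.png',cv2.resize(np.hstack([a,b]),None,fx=2.6,fy=2.6,interpolation=cv2.INTER_CUBIC))"
```

```text
pos [ 0.5723 -0.199   0.1983] rot [ 3.141 -0.004  3.096] F [-0.3  0.2  0.3] M [-0.02 -0.01 -0.  ] w 0.0856 t 3.98 q [-0.    0.56  0.35  1.7  -0.23  0.94  1.96]
dp/n [-0.0019 -0.0009  0.0892] mm [-1.5 -0.8 71.3]
rot/n [ 0.0001 -0.0014  0.    ]
```

View pics/c1.png

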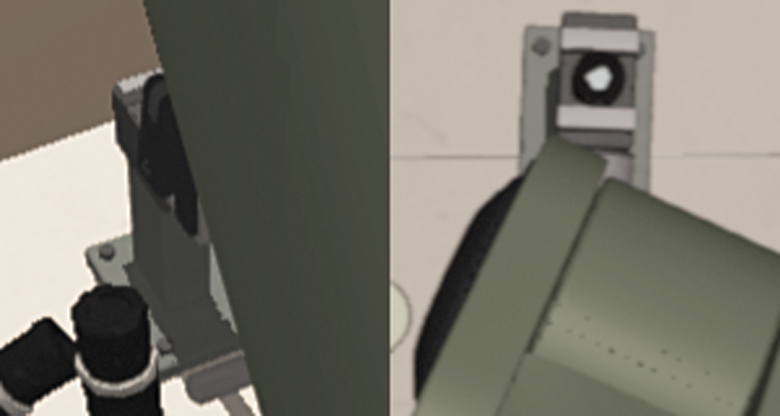

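The arm hides the key: the scene view shows only the short arm's tip, at about (215,375) in the crop. I'll go down by the measured position and close partly first to feel how well it is centred.

Request:
move_arm(jaw=[0, 0, 0, 0, 0, 160, 160, 190, 190, 190], dp=[[-0.0019, -0.0009, 0.022], [0, 0, 0.022], [0, 0, 0.022], [0, 0, 0.023], [0, 0, 0], [0, 0, 0], [0, 0, 0], [0, 0, 0], [0, 0, 0], [0, 0, 0]], rotation=[[0, 0, 0], [0, 0, 0], [0, 0, 0], [0, 0, 0], [0, 0, 0], [0, 0, 0], [0, 0, 0], [0, 0, 0], [0, 0, 0], [0, 0, 0]], squeeze=20)

```text
clock: 5.32
position: [0.5751, -0.1994, 0.1293]
tool_rot: [-3.142, 0.0, 3.097]
force: [-0.4, 0.2, 1.0]
grip_width: 0.0216
```

```bash
python3 -c "
from h import *
to([.5735,-.1998,.127],3.0956)"
```

```text
pos [ 0.5751 -0.1994  0.1293] rot [-3.142  0.     3.097] F [-0.4  0.2  1. ] M [ 0.   -0.01 -0.01] w 0.0216 t 5.33 q [ 0.02  0.64  0.32  1.74 -0.27  0.8   1.99]
dp/n [ 0.002  -0.0006  0.0029] mm [ 1.6 -0.4  2.3]
rot/n [-0.      0.      0.0004]
```

Request:
move_arm(jaw=[255, 255, 255, 255], dp=[[0, 0, 0], [0, 0, 0], [0, 0, 0], [0, 0, 0]], rotation=[[0, 0, 0], [0, 0, 0], [0, 0, 0], [0, 0, 0]], squeeze=25)

```text
clock: 5.82
position: [0.5751, -0.1996, 0.1293]
tool_rot: [-3.141, 0.0, 3.097]
force: [0.2, -2.2, 1.9]
grip_width: 0.0154
```

```bash
python3 -c "
from h import *
to([.5735,-.1998,.127],3.0956)"
```

```text
pos [ 0.5751 -0.1996  0.1293] rot [-3.141  0.     3.097] F [ 0.2 -2.2  1.9] M [-0.49 -0.01 -0.16] w 0.0154 t 5.83 q [ 0.02  0.64  0.32  1.74 -0.27  0.8   1.99]
dp/n [ 0.002  -0.0003  0.0028] mm [ 1.6 -0.3  2.3]
rot/n [-0.0001  0.      0.0004]
```

Request:
move_arm(jaw=[255, 255, 255, 255, 255, 255, 255], dp=[[0, 0, 0], [0.002, 0, 0], [0.005, 0, 0], [0.006, 0, 0], [0.006, 0, 0], [0.006, 0, 0], [0, 0, 0]], rotation=[[0, 0, 0], [0, 0, 0], [0, 0, 0], [0, 0, 0], [0, 0, 0], [0, 0, 0], [0, 0, 0]], squeeze=80)

```text
clock: 6.7
position: [0.5546, -0.1984, 0.1292]
tool_rot: [3.141, -0.001, 3.097]
force: [0.2, -1.7, -1.8]
grip_width: 0.014
```

```bash
python3 -c "
from h import *
to([.5735,-.1998,.127],3.0956)"
```

```text
pos [ 0.5546 -0.1984  0.1292] rot [ 3.141e+00 -1.000e-03  3.097e+00] F [ 0.2 -1.7 -1.8] M [-0.12  0.12 -0.1 ] w 0.014 t 6.7 q [ 0.02  0.62  0.32  1.8  -0.26  0.77  2.  ]
dp/n [-0.0237 -0.0006  0.0027] mm [-18.9  -0.5   2.2]
rot/n [ 0.0001 -0.0002  0.0004]
```

Request:
move_arm(jaw=[255, 255, 255, 255, 255, 255, 255], dp=[[0.004, 0, 0], [0.008, 0, 0], [0.008, 0, 0], [0.008, 0, 0], [0.008, 0, 0], [0.004, 0, 0], [0, 0, 0]], rotation=[[0, 0, 0], [0, 0, 0], [0, 0, 0], [0, 0, 0], [0, 0, 0], [0, 0, 0], [0, 0, 0]])

```text
clock: 7.58
position: [0.5231, -0.1971, 0.1293]
tool_rot: [3.142, 0.0, 3.097]
force: [0.6, 0.7, -1.8]
grip_width: 0.014
```

```bash
python3 -c "
from h import *
G=M-.090*A-.0467*L-np.array([0,0,.02]);print(G)
to(G-.03*A,None)
for n in('top','scene'): cv2.imwrite(f'pics/{n}2.png',grab_frame(n))
a=cv2.imread('pics/top2.png')[150:330,240:400];b=cv2.imread('pics/scene2.png')[140:320,270:430]
cv2.imwrite('pics/c2.png',cv2.resize(np.hstack([a,b]),None,fx=2.5,fy=2.5,interpolation=cv2.INTER_CUBIC))"
```

```text
[ 0.5421508  -0.24600863  0.13      ]
pos [ 0.5231 -0.1971  0.1293] rot [3.142 0.    3.097] F [ 0.6  0.7 -1.8] M [-0.01 -0.02 -0.01] w 0.014 t 7.58 q [ 0.03  0.57  0.32  1.88 -0.26  0.73  2.02]
dp/n [ 0.0109 -0.0599 -0.0009] mm [  8.7 -47.9  -0.7]
```

View pics/c2.png

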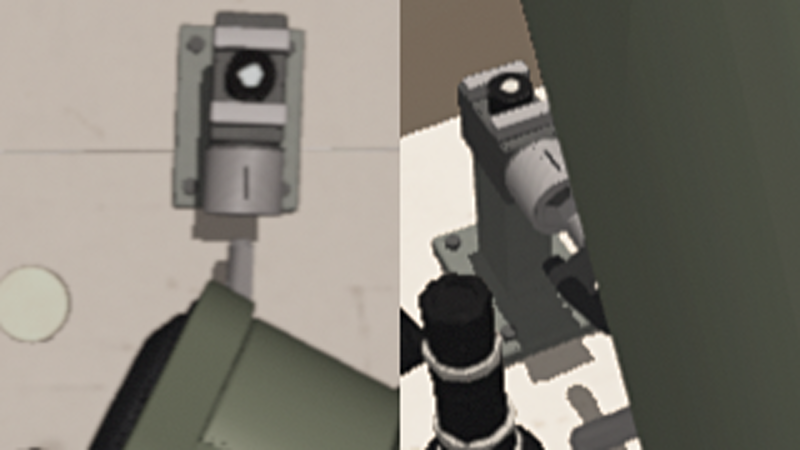

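The key is out: its tip is at (241,242) in the crop, with a gap to the head at row 213, and the screw's mark is still straight up. I'll shift right, then turn it a quarter turn.

Request:
move_arm(jaw=[255, 255, 255, 255, 255, 255, 255, 255, 255, 255], dp=[[0.003, -0.015, 0], [0.004, -0.03, 0], [0.004, -0.015, 0], [0, 0, 0], [0, 0, 0], [0, 0, 0], [0, 0, 0], [0, 0, 0], [0, 0, 0], [0, 0, 0]], rotation=[[0, 0, 0], [0, 0, 0], [0, 0, 0], [0, 0, 0.03], [0, 0, 0.05], [0, 0, 0.05], [0, 0, 0.05], [0, 0, 0.05], [0, 0, 0.05], [0, 0, 0.05]])

```text
clock: 8.93
position: [0.5121, -0.2449, 0.1292]
tool_rot: [3.142, -0.0, 2.055]
force: [-0.2, 0.4, -2.5]
grip_width: 0.0144
```

Request:
move_arm(jaw=[255, 255, 255, 255, 255], dp=[[0, 0, 0], [0, 0, 0], [0, 0, 0], [0, 0, 0], [0, 0, 0]], rotation=[[0, 0, 0.05], [0, 0, 0.05], [0, 0, 0.05], [0, 0, 0.02], [0, 0, 0]])

```text
clock: 9.55
position: [0.5122, -0.2447, 0.1291]
tool_rot: [-3.141, 0.0, 1.527]
force: [0.7, -0.3, -1.3]
grip_width: 0.0141
```

```bash
python3 -c "
from h import *
G=M-.090*A-.048*L-np.array([0,0,.02]);print(G)
to(G,1.5248)
for n in('top','scene'): cv2.imwrite(f'pics/{n}3.png',grab_frame(n))
a=cv2.imread('pics/top3.png')[200:330,300:400];b=cv2.imread('pics/scene3.png')[160:290,310:410]
cv2.imwrite('pics/c3.png',cv2.resize(np.hstack([a,b]),None,fx=4,fy=4,interpolation=cv2.INTER_CUBIC))"
```

```text
[ 0.542091  -0.2473072  0.13     ]
pos [ 0.5122 -0.2447  0.1291] rot [-3.141  0.     1.527] F [ 0.7 -0.3 -1.3] M [ 0.    0.01 -0.01] w 0.0141 t 9.55 q [-0.16  0.7   0.74  1.87 -0.63  0.83  0.87]
dp/n [-0.0015  0.0375 -0.0012] mm [-1.2 30.  -0.9]
rot/n [-0.0001  0.      0.0006]
```

View pics/c3.png

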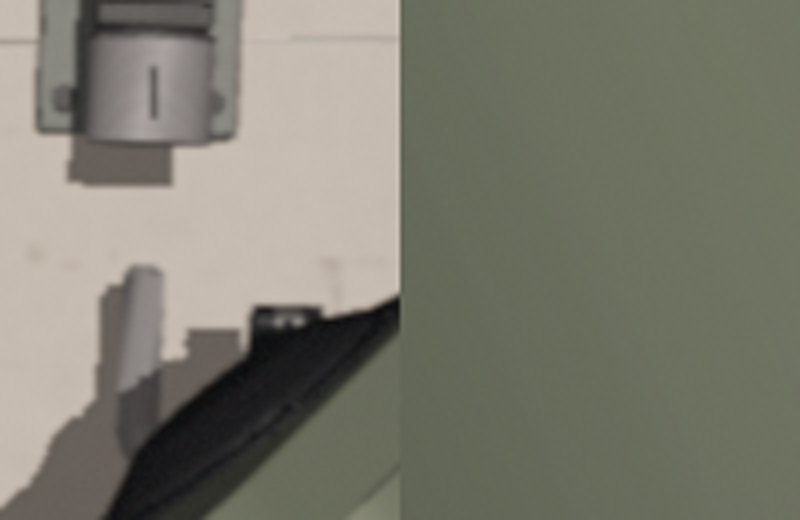

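```bash
python3 -c "
from h import *
for p,z in [((336.5,266.6),.156),((334.75,293.75),.15),((337,235.5),.15),((337.5,210),.15)]: print(atz('top',p,z).round(4))
for X in (M,M-.05*A,M+.05*A): print(proj('top',X).round(1))"
```

```text
[ 0.5883 -0.2011  0.156 ]
[ 0.5474 -0.1984  0.15  ]
[ 0.6351 -0.2026  0.15  ]
[ 0.6737 -0.2037  0.15  ]
[337.6 236.1]
[336.4 269.2]
[338.8 203.1]
```

Request:
move_arm(jaw=[255, 255, 255, 255, 255], dp=[[0.0015, 0.0075, -0.0051], [0, 0.015, 0], [0, 0.015, 0], [0, 0.0075, 0], [0, 0, 0]], rotation=[[0, 0, 0], [0, 0.0112, 0], [0, 0.0112, 0], [0, 0, 0], [0, 0, 0]])

```text
clock: 10.28
position: [0.5485, -0.245, 0.1333]
tool_rot: [-3.142, -0.07, 1.527]
force: [-0.6, 1.1, -1.7]
grip_width: 0.0143
```

```bash
python3 -c "
from h import *
to(None)
for n in('top','scene'): cv2.imwrite(f'pics/{n}4.png',grab_frame(n))
a=cv2.imread('pics/top4.png')[200:290,300:380];b=cv2.imread('pics/scene4.png')[150:300,300:433]
f=lambda i:cv2.resize(i,(400,450),interpolation=cv2.INTER_CUBIC)
cv2.imwrite('pics/c4.png',np.hstack([f(a),f(b)]))"
```

```text
pos [ 0.5485 -0.245   0.1333] rot [-3.142 -0.07   1.527] F [-0.6  1.1 -1.7] M [-0.16  0.04  0.01] w 0.0143 t 10.28 q [-0.09  0.74  0.71  1.75 -0.66  0.93  0.87]
```

View pics/c4.png

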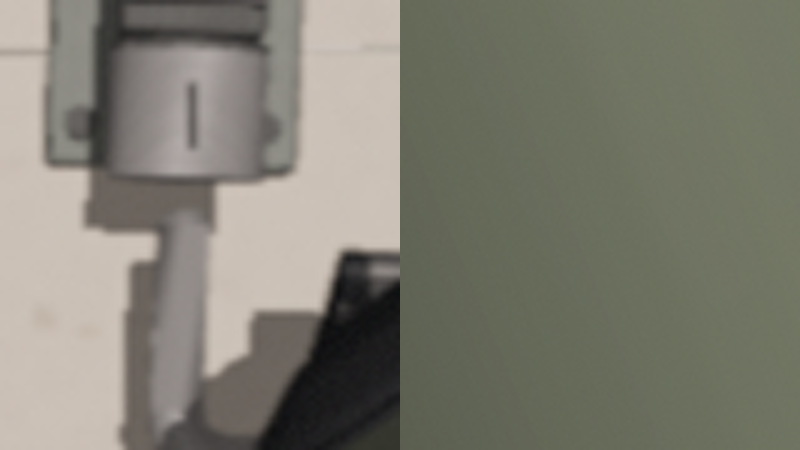

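The tip is lined up with the head in the top view: its centre is at column 187 in the crop and the head's is also 187, with a gap of about 9 mm. The scene view is blocked. I'll push in gently and watch the force.

Request:
move_arm(jaw=[255, 255, 255, 255, 255, 255], dp=[[0, 0.005, 0], [0, 0.00625, 0], [0, 0.005, 0], [0, 0.005, 0], [0, 0.004, 0], [0, 0, 0]], rotation=[[0, 0, 0], [0, 0, 0], [0, 0, 0], [0, 0, 0], [0, 0, 0], [0, 0, 0]])

```text
clock: 11.12
position: [0.5686, -0.246, 0.1332]
tool_rot: [-3.142, -0.07, 1.526]
force: [-0.3, 0.8, -1.7]
grip_width: 0.0143
```

```bash
python3 -c "
from h import *
to(M-.037*A-.047*L-[0,0,.0167])"
```

```text
pos [ 0.5686 -0.246   0.1332] rot [-3.142 -0.07   1.526] F [-0.3  0.8 -1.7] M [-0.11  0.05 -0.  ] w 0.0143 t 11.12 q [-0.09  0.76  0.7   1.7  -0.66  0.96  0.85]
dp/n [-0.0019  0.0332 -0.0002] mm [-1.6 26.6 -0.2]
```

Request:
move_arm(jaw=[255, 255, 255, 255, 255], dp=[[0, 0.0035, 0], [0, 0.0035, 0], [0, 0.004, 0], [0, 0.004, 0], [0, 0, 0]], rotation=[[0, 0, 0], [0, 0, 0], [0, 0, 0], [0, 0, 0], [0, 0, 0]])

```text
clock: 11.75
position: [0.5809, -0.2466, 0.1335]
tool_rot: [3.141, -0.07, 1.526]
force: [-0.2, -0.4, 1.8]
grip_width: 0.0144
```

```bash
python3 -c "
from h import *
to(M-.037*A-.047*L-[0,0,.0167])"
```

```text
pos [ 0.5809 -0.2466  0.1335] rot [ 3.141 -0.07   1.526] F [-0.2 -0.4  1.8] M [ 0.02 -0.27 -0.05] w 0.0144 t 11.75 q [-0.09  0.78  0.7   1.67 -0.66  0.97  0.84]
dp/n [-0.0019  0.0178  0.0001] mm [-1.5 14.2  0.1]
```

Request:
move_arm(jaw=[255, 255, 255, 255, 255], dp=[[0, 0.0035, 0], [0, 0.004, 0], [0, 0.004, 0], [0, 0.003, 0], [0, 0, 0]], rotation=[[0, 0, 0], [0, 0, 0], [0, 0, 0], [0, 0, 0], [0, 0, 0]])

```text
clock: 12.38
position: [0.5923, -0.2471, 0.1333]
tool_rot: [3.141, -0.07, 1.526]
force: [-2.3, -1.2, 3.4]
grip_width: 0.014
```

```bash
python3 -c "
from h import *
to(M-.037*A-.047*L-[0,0,.0167])"
```

```text
pos [ 0.5923 -0.2471  0.1333] rot [ 3.141 -0.07   1.526] F [-2.3 -1.2  3.4] M [-0.18  0.21  0.01] w 0.014 t 12.38 q [-0.09  0.79  0.7   1.64 -0.67  0.99  0.82]
dp/n [-0.0019  0.0036 -0.0001] mm [-1.5  2.9 -0.1]
```

Request:
move_arm(jaw=[255, 255, 255, 255], dp=[[0, 0.002, 0], [0, 0.002, 0], [0, 0.001, 0], [0, 0, 0]], rotation=[[0, 0, 0], [0, 0, 0], [0, 0, 0], [0, 0, 0]])

```text
clock: 12.88
position: [0.5959, -0.2474, 0.1333]
tool_rot: [-3.141, -0.07, 1.526]
force: [-4.1, -2.6, 4.0]
grip_width: 0.0144
```

```bash
python3 -c "
from h import *
to(M-.037*A-.047*L-[0,0,.0167])"
```

```text
pos [ 0.5959 -0.2474  0.1333] rot [-3.141 -0.07   1.526] F [-4.1 -2.6  4. ] M [-0.28  0.53  0.12] w 0.0144 t 12.88 q [-0.09  0.8   0.7   1.63 -0.67  0.99  0.82]
dp/n [-0.0017 -0.001  -0.0001] mm [-1.4 -0.8 -0.1]
```

Request:
move_arm(jaw=[255, 255, 255, 255], dp=[[0, 0.0015, 0], [0, 0.0015, 0], [0, 0, 0], [0, 0, 0]], rotation=[[0, 0, 0], [0, 0, 0], [0, 0, 0], [0, 0, 0]])

```text
clock: 13.38
position: [0.5965, -0.2479, 0.133]
tool_rot: [-3.138, -0.07, 1.525]
force: [-15.5, -3.2, 5.5]
grip_width: 0.0141
```

```bash
python3 -c "
from h import *
to(M-.037*A-.047*L-[0,0,.0167])"
```

```text
pos [ 0.5965 -0.2479  0.133 ] rot [-3.138 -0.07   1.525] F [-15.5  -3.2   5.5] M [-0.26  2.91  0.61] w 0.0141 t 13.38 q [-0.09  0.8   0.7   1.62 -0.66  1.    0.82]
dp/n [-0.0011 -0.0017 -0.0005] mm [-0.9 -1.4 -0.4]
```

It has bottomed: 15 N for 0.6 mm of travel, and the grasp point is within 1.5 mm of the expected place. I'll ease off, open partly and lift clear.

Request:
move_arm(jaw=[255, 255, 140, 140, 140, 140, 140, 140, 140], dp=[[0, -0.0015, 0], [0, 0, 0], [0, 0, 0], [0, 0, 0], [0, 0, 0], [0, 0, -0.02], [0, 0, -0.03], [0, 0, -0.03], [0, 0, 0]], rotation=[[0, 0, 0], [0, 0, 0], [0, 0, 0], [0, 0, 0], [0, 0, 0], [0, 0, 0], [0, 0, 0], [0, -0.0223, 0], [0, 0, 0]])

```text
clock: 14.5
position: [0.5982, -0.2513, 0.1996]
tool_rot: [3.138, 0.001, 1.528]
force: [-0.5, 0.7, -0.4]
grip_width: 0.0385
```

```bash
python3 -c "
from h import *
T=M-.038*A-.090*L; T[2]=.18
to(T,1.5248)
for n in('top','scene'): cv2.imwrite(f'pics/{n}5.png',grab_frame(n))
a=cv2.imread('pics/top5.png')[190:340,290:440];b=cv2.imread('pics/scene5.png')[150:350,300:500]
f=lambda i:cv2.resize(i,(400,400),interpolation=cv2.INTER_CUBIC)
cv2.imwrite('pics/c5.png',np.hstack([f(a),f(b)]))"
```

```text
pos [ 0.5982 -0.2513  0.1996] rot [3.138e+00 1.000e-03 1.528e+00] F [-0.5  0.7 -0.4] M [-0.02  0.    0.01] w 0.0385 t 14.5 q [-0.17  0.73  0.79  1.59 -0.57  1.06  0.74]
dp/n [-0.0507 -0.0055  0.0245] mm [-40.6  -4.4  19.6]
rot/n [0.001  0.0003 0.0009]
```

View pics/c5.png

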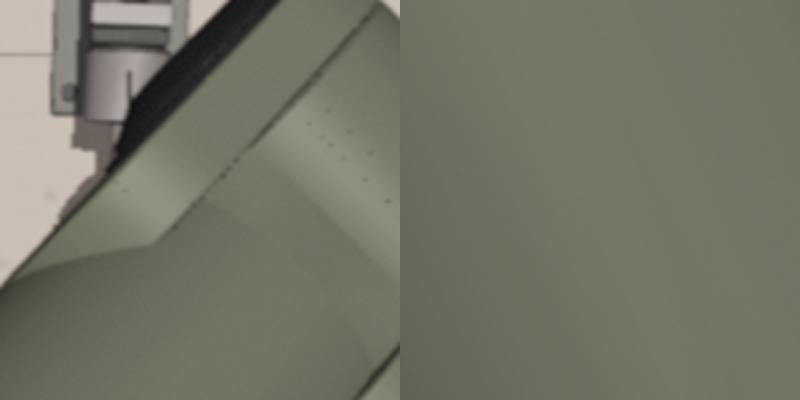

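Request:
move_arm(jaw=[255, 255, 255, 255, 255, 255, 255], dp=[[-0.018, -0.002, 0], [-0.018, -0.0025, 0], [-0.015, -0.001, 0], [0, 0, 0.015], [0, 0, 0.014], [0, 0, 0.014], [0, 0, 0]], rotation=[[0, 0, 0], [0, 0, 0], [0, 0, 0], [0, 0, 0], [0, 0, 0], [0, 0, 0], [0, 0, 0]])

```text
clock: 15.48
position: [0.5905, -0.2916, 0.1615]
tool_rot: [-3.14, -0.001, 1.527]
force: [0.5, -0.0, 0.3]
grip_width: -0.0
```

Request:
move_arm(jaw=[255, 255, 255, 255, 255, 255], dp=[[0, 0, 0.006], [0, 0, 0.006], [0, 0, 0.006], [0, 0, 0.006], [0, 0, 0.006], [0, 0, 0]], rotation=[[0, 0, 0], [0, 0, 0], [0, 0, 0], [0, 0, 0], [0, 0, 0], [0, 0, 0]])

```text
clock: 16.23
position: [0.5909, -0.2921, 0.1385]
tool_rot: [-3.141, -0.001, 1.526]
force: [1.7, 1.1, 2.4]
grip_width: -0.0003
```

Request:
move_arm(jaw=[255, 255, 255, 255, 255], dp=[[0, 0, 0.005], [0, 0, 0.005], [0, 0, 0.005], [0, 0, 0.005], [0, 0, 0]], rotation=[[0, 0, 0], [0, 0, 0], [0, 0, 0], [0, 0, 0], [0, 0, 0]])

```text
clock: 16.85
position: [0.5905, -0.2924, 0.1223]
tool_rot: [-3.141, -0.0, 1.526]
force: [0.2, 0.2, 1.7]
grip_width: 0.0
```

Request:
move_arm(jaw=[255, 255, 255, 255, 255], dp=[[0, 0, 0.005], [0, 0, 0.005], [0, 0, 0.005], [0, 0, 0.005], [0, 0, 0]], rotation=[[0, 0, 0], [0, 0, 0], [0, 0, 0], [0, 0, 0], [0, 0, 0]])

```text
clock: 17.48
position: [0.5906, -0.2923, 0.1063]
tool_rot: [-3.141, -0.0, 1.526]
force: [-0.9, 0.1, 2.9]
grip_width: 0.0001
```

Request:
move_arm(jaw=[255, 255, 255], dp=[[0, 0, 0.005], [0, 0, 0.005], [0, 0, 0]], rotation=[[0, 0, 0], [0, 0, 0], [0, 0, 0]])

```text
clock: 17.85
position: [0.5906, -0.2923, 0.0983]
tool_rot: [-3.141, -0.0, 1.526]
force: [-0.1, -1.2, 3.4]
grip_width: 0.0002
```

```bash
python3 -c "
from h import *
to(None)
for n in('top','scene'): cv2.imwrite(f'pics/{n}6.png',grab_frame(n))
a=cv2.imread('pics/top6.png')[190:370,290:470];b=cv2.imread('pics/scene6.png')[120:420,270:570]
f=lambda i:cv2.resize(i,(400,400),interpolation=cv2.INTER_CUBIC)
cv2.imwrite('pics/c6.png',np.hstack([f(a),f(b)]))"
```

```text
pos [ 0.5906 -0.2923  0.0983] rot [-3.141 -0.     1.526] F [-0.1 -1.2  3.4] M [-0.09  0.   -0.01] w 0.0002 t 17.85 q [-0.05  0.86  0.69  1.63 -0.66  0.91  0.86]
```

View pics/c6.png

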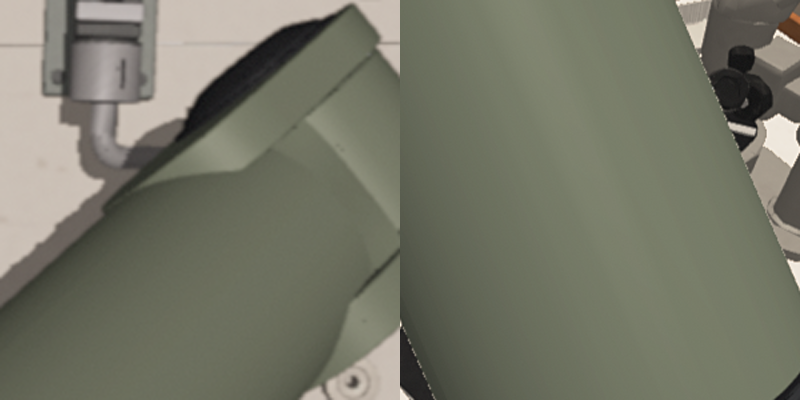

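The key is fully in. The head's mark has moved from the centre to (122,75) in the crop, with the head's centre at about column 104, so the screw is turning. I'll keep going until the force rises.

Request:
move_arm(jaw=[255, 255, 255, 255], dp=[[0, 0, 0.004], [0, 0, 0.004], [0, 0, 0.004], [0, 0, 0]], rotation=[[0, 0, 0], [0, 0, 0], [0, 0, 0], [0, 0, 0]])

```text
clock: 18.45
position: [0.5907, -0.2924, 0.0889]
tool_rot: [-3.141, -0.0, 1.526]
force: [-0.4, -0.5, 5.7]
grip_width: -0.0002
```

Request:
move_arm(jaw=[255, 255, 255, 255], dp=[[0, 0, 0.003], [0, 0, 0.003], [0, 0, 0.003], [0, 0, 0]], rotation=[[0, 0, 0], [0, 0, 0], [0, 0, 0], [0, 0, 0]])

```text
clock: 18.95
position: [0.591, -0.2927, 0.0822]
tool_rot: [3.141, 0.0, 1.526]
force: [0.9, -1.7, 7.7]
grip_width: -0.0
```

Request:
move_arm(jaw=[255, 255, 255, 255], dp=[[0, 0, 0.003], [0, 0, 0.003], [0, 0, 0.003], [0, 0, 0]], rotation=[[0, 0, 0], [0, 0, 0], [0, 0, 0], [0, 0, 0]])

```text
clock: 19.45
position: [0.591, -0.2928, 0.0751]
tool_rot: [3.141, 0.001, 1.526]
force: [0.2, -1.8, 8.4]
grip_width: -0.0001
```

Request:
move_arm(jaw=[255, 255, 255, 255], dp=[[0, 0, 0.002], [0, 0, 0.002], [0, 0, 0.001], [0, 0, 0]], rotation=[[0, 0, 0], [0, 0, 0], [0, 0, 0], [0, 0, 0]])

```text
clock: 19.95
position: [0.5912, -0.2931, 0.0714]
tool_rot: [3.14, 0.001, 1.526]
force: [0.8, -2.2, 11.2]
grip_width: 0.0003
```

```bash
python3 -c "
from h import *
to(None)
cv2.imwrite('pics/top7.png',grab_frame('top'))
a=cv2.imread('pics/top7.png')[195:285,295:385]
a0=cv2.imread('pics/top6.png')[195:285,295:385]
f=lambda i:cv2.resize(i,(400,400),interpolation=cv2.INTER_CUBIC)
cv2.imwrite('pics/c7.png',np.hstack([f(a0),f(a)]))"
```

```text
pos [ 0.5912 -0.2931  0.0714] rot [3.140e+00 1.000e-03 1.526e+00] F [ 0.8 -2.2 11.2] M [-0.41 -0.16 -0.  ] w 0.0003 t 19.95 q [-0.03  0.89  0.67  1.64 -0.69  0.86  0.88]
```

View pics/c7.png

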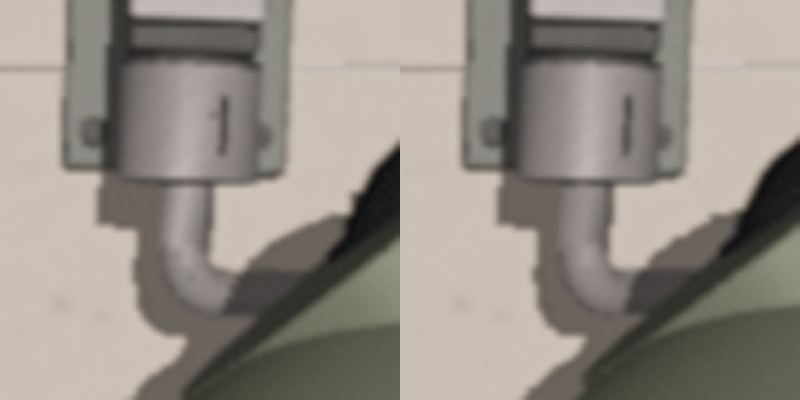

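The mark is now at column 227, with the head's centre at 188 and a half-width of 70. That is about 0.5 rad, near the stop. I'll push a little more to see whether it stiffens.

Request:
move_arm(jaw=[255, 255, 255, 255, 255], dp=[[0, 0, 0.002], [0, 0, 0.002], [0, 0, 0.002], [0, 0, 0], [0, 0, 0]], rotation=[[0, 0, 0], [0, 0, 0], [0, 0, 0], [0, 0, 0], [0, 0, 0]])

```text
clock: 20.62
position: [0.5912, -0.2933, 0.0667]
tool_rot: [3.14, 0.001, 1.526]
force: [-0.4, -2.8, 11.3]
grip_width: -0.0
```

```bash
python3 - <<'E'
from h import *
to(None)
cv2.imwrite('pics/top8.png',grab_frame('top'))
# dark-mark column in the head region, darkest relative to neighbours
for k in (0,2,3,4,6,7,8):
    g=cv2.cvtColor(cv2.imread(f'pics/top{k}.png'),cv2.COLOR_BGR2GRAY)[217:230,322:354].astype(float).mean(0)
    d=cv2.GaussianBlur(g[None],(0,0),3)[0]-g; d[:4]=0;d[-4:]=0
    i=int(d.argmax()); w=np.clip(d[i-2:i+3],0,None); print(k,round(322+(w*np.arange(i-2,i+3)).sum()/w.sum(),2),round(d[i],1))
c=M+.018*A
for th in (0,.4,.45,.5,.55,.6):
    print(th,proj('top',c+.024*(np.cos(th)*np.array([0,0,1])-np.sin(th)*L)).round(2))
E
```

```text
pos [ 0.5912 -0.2933  0.0667] rot [3.140e+00 1.000e-03 1.526e+00] F [-0.4 -2.8 11.3] M [-0.59 -0.16 -0.  ] w -0.0 t 20.62 q [-0.03  0.89  0.66  1.64 -0.69  0.85  0.88]
0 338.0 35.9
2 338.01 37.7
3 338.0 38.5
4 338.0 39.1
6 344.82 36.1
7 345.61 30.1
8 345.62 30.3
0 [338.8  223.14]
0.4 [345.09 223.47]
0.45 [345.81 223.52]
0.5 [346.51 223.58]
0.55 [347.19 223.63]
0.6 [347.84 223.69]
```

The mark hasn't moved between the last two pushes (345.61 to 345.62 px, about 0.49 rad), though about 1 N m was applied against the 0.4 N m it needs, so the screw is at its stop. I'll withdraw and check.

Request:
move_arm(jaw=[255, 255, 255, 255, 255, 255, 255, 255, 255, 255], dp=[[0, 0, -0.005], [0, 0, -0.015], [0, 0, -0.04], [0, 0, -0.055], [0, 0, -0.055], [0, 0, -0.055], [0, 0, -0.055], [0, 0, -0.055], [0, 0, -0.055], [0, 0, -0.045]], rotation=[[0, 0, 0], [0, 0, 0], [0, 0, 0], [0, 0, 0], [0, 0, 0], [0, 0, 0], [0, 0, 0], [0, 0, 0], [0, 0, 0], [0, 0, 0]])

```text
clock: 21.92
position: [0.5905, -0.2921, 0.416]
tool_rot: [3.141, -0.0, 1.526]
force: [0.1, -0.1, 0.3]
grip_width: 0.0
```

Request:
move_arm(jaw=[255, 255, 255, 255, 255, 255, 255, 255, 255, 255], dp=[[0.045, -0.01, 0], [0.045, -0.01, 0], [0.045, -0.01, 0], [0.045, -0.01, 0], [0.045, -0.01, 0], [0.045, -0.01, 0], [0.045, -0.01, 0], [0.045, -0.01, 0], [0.045, -0.01, 0], [0.045, -0.01, 0]], rotation=[[0, 0, 0], [0, 0, 0], [0, 0, 0], [0, 0, 0], [0, 0, 0], [0, 0, 0], [0, 0, 0], [0, 0, 0], [0, 0, 0], [0, 0, 0]])

```text
clock: 23.18
position: [0.5262, 0.072, 0.4143]
tool_rot: [-3.141, -0.001, 1.526]
force: [-0.2, 0.0, 0.3]
grip_width: 0.0002
```

```bash
python3 -c "
from h import *
to(None)
for n in('top','scene'): cv2.imwrite(f'pics/{n}9.png',grab_frame(n))
a=cv2.imread('pics/top9.png')[190:320,300:430];b=cv2.imread('pics/scene9.png')[140:340,270:470]
f=lambda i:cv2.resize(i,(400,400),interpolation=cv2.INTER_CUBIC)
cv2.imwrite('pics/c9.png',np.hstack([f(a),f(b)]))"
```

```text
pos [0.5262 0.072  0.4143] rot [-3.141e+00 -1.000e-03  1.526e+00] F [-0.2  0.   0.3] M [-0.01 -0.07 -0.03] w 0.0002 t 23.18 q [-0.97  0.34  1.    1.6  -0.29  1.36  0.01]
```

View pics/c9.png

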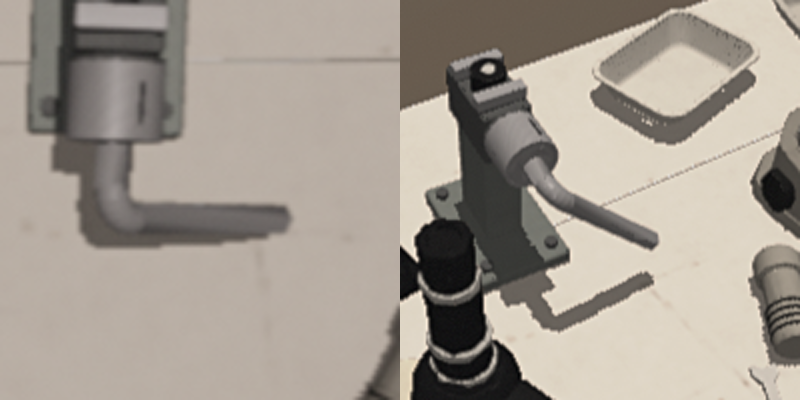

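```bash
python3 - <<'E'
from h import *
x,e=tri((397.5,261),(393.6,260.9));print(x,e,"angle",np.arctan2(M[2]-x[2],(M-x)@L))
o=atz('top',(336.4,260.9),.149);print(o,"origin ahead of mouth",(M-o)@A, "len",np.linalg.norm(x-o))
g=cv2.cvtColor(cv2.imread('pics/top9.png'),cv2.COLOR_BGR2GRAY)[217:230,322:354].astype(float).mean(0)
d=cv2.GaussianBlur(g[None],(0,0),3)[0]-g;d[:4]=0;d[-4:]=0;i=int(d.argmax());w=np.clip(d[i-2:i+3],0,None);print(322+(w*np.arange(i-2,i+3)).sum()/w.sum())
E
```

```text
[ 0.59568954 -0.30392482  0.04022755] 0.00015318415696634932 angle 0.821664133537458
[ 0.59677466 -0.20134309  0.149     ] origin ahead of mouth 0.03748339422223699 len 0.14951800305658794
345.5758822190893
```

```bash
python3 -c "
from workcell import workorder
print(workorder.job_done())"
```

```text
the job is handed in; nothing more can be done
None
```

I drew the key out, turned it round and pushed its short arm home. I then tightened the screw clockwise to its stop with the long arm, and handed the job in at about 23 s with the key left in the screw and the arm well clear.

- **Drawing out:** the wrist force stayed at about 2 N, and the mark on the screw head did not move (338.0 px before and after).
- **Seating:** the push ended on the bottom of the socket, at about 15 N. At the last check the bend was 37.5 mm in front of the mouth, against 37 mm expected.
- **Tightening:** the head's mark shows the screw at about 0.49 rad, with an uncertainty of about 0.02 (the stop is at 0.5). It did not move during the last push of about 11 N, roughly 1 N m against the 0.4 N m the screw needs, so I take it to be at the stop.
- **What did not quite agree:**
    - The long arm hangs at about 0.82 rad, a little more than the 0.75 expected from stop plus play.
    - The push force rose softly at the end, with no sharp jump.
    - The arm blocked the scene camera during the insertion and the tightening, so the depth and the stop were judged from force, position and the top camera. The final scene picture, taken with the arm clear, shows the key in the socket.

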